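# Unpile the coffee bar and set each piece on its own place

### The job

The bar's things have been left in two piles: take each pile apart from the top, moving the filter box and the tin only once nothing stands on them, and set the cup upright in the middle of the saucer, the tamper on its base in the round rubber seat, the oblong filter box in the long tray and the square tin in the square tray, each lying flat inside its rim. Set everything down without dropping or tipping it, and leave the glass and the sugar bowl where they stand.

Things in the scene. Friction and masses are not known exactly. Their poses are not given: they have to be found in the camera images.
- filter_box: Closed pale-wood filter-paper box, a plain oblong block 110 x 58 mm and 45 mm high, with a thin dark lid seam and a flat top; about 0.22 kg. Origin: centre of its underside; x along the 110 mm length, y across the 58 mm width, z up. At the start the cup or the tamper stands on it, up to 25 mm off its middle. Its place is the long tray.
- tin: Closed square metal coffee tin, 62 x 62 mm and 45 mm high, flat lid, about 0.25 kg. Origin: centre of its underside; x and y square to its sides, z up. At the start the other one of cup and tamper stands on it. Its place is the square tray.
- cup: White ceramic espresso cup without handle, 52 mm high, standing mouth up; outside diameter 54 mm at the rim, 51 mm at 12 mm above the foot, 40 mm at the foot; wall 3.5 mm; about 0.13 kg. Origin: centre of its underside; z up, its yaw means nothing. Its place is the saucer.
- tamper: Espresso tamper standing on its flat round steel base (50 mm diameter, 20 mm high), with a turned brown wooden handle above: thickest, 34 mm diameter, from 56 to 74 mm above the underside, narrow (about 20 mm) neck below that, top at 85 mm. About 0.32 kg, most of it low in the base. Origin: centre of its underside; z up, its yaw means nothing. Its place is the tamper seat.
- long_tray: Low oblong wooden tray with a cork floor: recess 126 x 76 mm, outside 138 x 88 mm; floor 4 mm above the counter, rim 6 mm wide with its top 10 mm above the counter. Fixed to the counter. Origin: centre of its underside, at counter height; z up. x along the long side, y along the short one.
- square_tray: Low square wooden tray with a cork floor: recess 80 x 80 mm, outside 92 x 92 mm; floor 4 mm above the counter, rim 6 mm wide with its top 10 mm above the counter. Fixed to the counter. Origin: centre of its underside, at counter height; z up. x and y along its sides.
- saucer: White ceramic saucer, 116 mm diameter, rim 13 mm above the counter; its flat well, about 64 mm across, lies 5 mm above the counter. Fixed to the counter. Origin: centre of its underside, at counter height; z up. 
- tamper_seat: Round black rubber tamper seat, 86 mm outside diameter, with a recess of 68 mm diameter; recess floor 4 mm above the counter, rim top 10 mm. Fixed to the counter. Origin: centre of its underside, at counter height; z up. 
- glass: Clear glass tumbler, empty, 56 mm diameter at the rim, 65 mm high, 0.16 kg, standing loose among the things: to be left alone. Origin: centre of its underside.
- sugar_bowl: Small round brown sugar bowl with a knobbed lid, one closed solid piece, 66 mm diameter, 60 mm high, 0.25 kg, standing loose among the things: to be left alone. Origin: centre of its underside.
Things that resemble listed ones, but are neither listed nor needed, are in the scene too. Of the things that look like the tamper_seat, the largest one is meant.

How it is judged:
By the outcome, as a careful person would: the job done as asked, in the order asked, and still so for the second after the job is handed in, with the robot touching nothing.
It also fails if it takes over 102 s, if anything falls off the work surface, if the arm or the gripper's body presses on something with over 40 N, if the wrist force passes 120 N, or if a joint passes its speed limit or range.

### The arm

A 7-joint arm with a two-finger parallel gripper is mounted at the origin on the work surface. World frame = base frame: x ahead of the robot, y to its left, z up, the work surface at z = 0. Lengths are in mm, angles in rad, forces in N, time in s.
With the tool pointing down it reaches from about 425 to 825 mm from the base axis. Payload 3.6 kg.
Tool frame: the origin (TCP) lies between the finger pads; the fingertips stand 19 mm ahead of it and the grasp point (between the pads) is the TCP; z points along the fingers, y is the line along which they close (so a half turn about z gives the same grasp; the last joint's range is limited). The gripper opens to 85 mm and grips with 20 to 120 N. Pads are 22 mm wide; open, the fingers measure 114 mm over their backs; the gripper's body (76 mm by 85 mm) begins 54 mm behind the grasp point. The pads swing forward as they close: fully open they stand 13 mm farther back than shut.
Start: joints at [-1.2, 0.615, -0.013, 1.423, 0.008, 1.103, -0.04], TCP at [251.77, 599.229, 250.297] pointing down, gripper open.
Joint ranges: [-3.12, 3.12], [-0.3, 2.06], [-1.34, 1.32], [0.26, 2.42], [-1.36, 4.5], [0.01, 1.98], [-2.84, 2.84]. Speed limits (rad/s): [2.79, 2.79, 3.14, 3.14, 3.14, 3.14, 3.14].

### API

Orientations are given as a 3x3 rotation matrix whose columns are the frame's x, y, z axes.
In Python, from workcell import manip gives the robot as it stands.
- The arm moves only by the tool arm_command, never from a script. Its argument "series" is a list of rows, each a list of 2 entries, a list of its own where there are three numbers: the shift along the tool's x, y, z in units of 0.5 m (1.0 is 0.5 m), then the turn about the tool's z in units of 1.5 rad (1.0 is 1.5 rad). In form: [[[x, y, z], yaw], ...]. A call has 1 to 5 rows; each row shifts and turns the commanded pose from where the row before left it, along the tool's axes as they then stand; what a row does not reach is not made up. A row lasts 1/10 s, in which the tool goes at most 50 mm and 8.59 degrees, less where a joint would pass 70% of its speed; a pose out of reach is approached as far as the arm can. A call with a number of a shift or a turn outside -1 to 1 is refused whole. A call with a gripper value outside its range is refused whole. "hand" is the opening, from 0 (shut) to 1 (fully open), set as the call begins (left out, the last holds). The fingers move at their own pace and stop on an object; the grip force is fixed at half the most. Time passes only in rows, so rows that do not move let the fingers close. It gives the time, the measured TCP pose, the force, the opening and the grip force at its end, in the units of the state.
- manip.get_state(): the state, without advancing time (a new reading comes with each control period).
- manip.snapshot(name): name is "scene" or "top" or "wrist"; returns (picture, depth): 384x512x3 uint8, red, green, blue; 384x512 float32, mm along the optical axis (not along the pixel's ray), 0 where there is no reading.
- manip.calibration(name): a dict with "K" (3x3 intrinsics, pixels), "view" (4x4, takes a point from world to camera coordinates). Camera axes: x right, y down, z forward; pixel columns grow to the right and rows downward; lengths in mm; the calibration is good to about 2 mm. A picture is of the moment at which its call begins: read the wrist's pose just before it. calibration takes no time and is no camera call; for the wrist camera it gives the pose at the moment of the call.
- manip.finish_job(): hands the job in; it is judged then, once.
The state is a dict: "time_s": time; "joint_positions": joint angles; "qd": joint speeds; "tau": joint torques, N m; "position": TCP position; "ee_rot": TCP orientation; "contact_force": force on the tool from outside, world axes, zero at the start; "torque": the same for the moment, N m; "gripper_width": finger opening in mm; "gripper_force": force on a finger pad.
Only numpy, scipy, OpenCV 4.12 (cv2) and the standard library are available. Lean on these libraries where they do the work, as an engineer would, in place of code of your own. Each camera call takes 0.05 s, during which the arm holds its last target. There are 200 camera calls.

## Working session

There is one attempt and no reset: what is moved stays moved. The work goes in short steps, Python scripts to look and compute and a tool call to move; the robot and the scene stay as the last step left them, time stands still between calls to the robot, and variables do not carry over. Pictures are saved under pics/ and viewed, at most 14 in all, crops included, and the job is handed in when it is done.

Besides the shell and the picture viewer there is one more tool, called after "Emit:" as name(argument=value, ...) on one line, values as JSON. arm_command: Moves the arm, as the interface text tells. Its arguments: {"type":"object","properties":{"series":{"type":"array","items":{"type":"array"}},"hand":{"type":"number"}},"required":["series"]}

```bash
mkdir -p pics; ls; cat > h.py <<'E'
import numpy as np, cv2
from workcell import manip
def snap(n,f):
    c=manip.calibration(n); p,d=manip.snapshot(n); cv2.imwrite('pics/%s.png'%f,p[:,:,::-1]); np.savez('pics/%s.npz'%f,p=p,d=d,K=c['K'],V=c['view']); return p,d,c
def cloud(d,K,V):
    v,u=np.indices(d.shape); P=np.stack([(u-K[0,2])/K[0,0]*d,(v-K[1,2])/K[1,1]*d,d],-1)
    R,t=V[:3,:3],V[:3,3]; return (P-t)@R
E
python3 - <<'E'
from h import *
np.set_printoptions(precision=3,suppress=True)
s=manip.get_state(); print(s['position'],s['ee_rot'],s['time_s'])
for n in('top','scene'):
    p,d,c=snap(n,n+'0'); K,V=np.array(c['K']),np.array(c['view']); print(n,K,-V[:3,:3].T@V[:3,3]); 
    C=cloud(d,K,V); print(np.isfinite(C).all(),np.percentile(C[...,2],[5,50,95]))
E
```

```text
pics
[251.482 598.571 249.126] [[-0.922  0.387 -0.001]
 [ 0.387  0.922 -0.002]
 [ 0.    -0.003 -1.   ]] 0.0
top [[460.67    0.    251.234]
 [  0.    460.67  200.95 ]
 [  0.      0.      1.   ]] [ 408.647   10.537 1214.806]
True [-750.958   -0.403   39.581]
scene [[349.303   0.    257.081]
 [  0.    349.303 191.228]
 [  0.      0.      1.   ]] [ 869.803 -247.963  738.868]
True [-233.033    1.025   87.589]
```

View pics/top0.png

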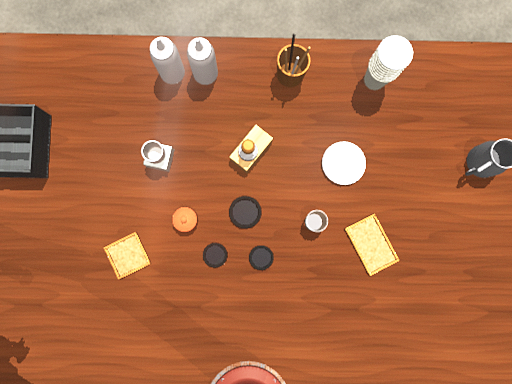

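View pics/scene0.png

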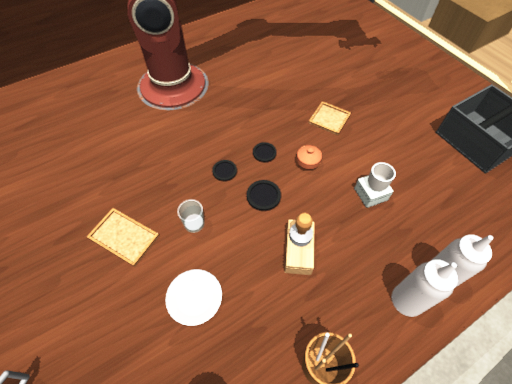

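The top view shows the cup on the tin at (155,155) and the tamper on the filter box at (250,148). The saucer is at (344,163), the largest black seat at (245,212), the long tray at (372,245) and the square tray at (127,256). The glass is at (316,221) and the sugar bowl at (184,219). The scene view agrees with all of this.

```bash
cat >> h.py <<'E'
def ray(px,K,V,z):
    px=np.atleast_2d(px).astype(float); D=np.c_[(px[:,0]-K[0,2])/K[0,0],(px[:,1]-K[1,2])/K[1,1],np.ones(len(px))]@V[:3,:3]
    o=-V[:3,:3].T@V[:3,3]; return (o+D*((z-o[2])/D[:,2])[:,None])[:,:2]
def load(f):
    a=np.load('pics/%s.npz'%f); return a['p'],a['d'],a['K'],a['V']
def rect(P):
    (c,s,a)=cv2.minAreaRect(P.astype(np.float32)); 
    if s[0]<s[1]: s=s[::-1];a+=90
    return np.round(c,1),np.round(s,1),round((a+90)%180-90,1)
E
python3 - <<'E'
from h import *
for f,seeds in(('top0',dict(tin=(155,155),box=(250,148),seat=(245,212),saucer=(344,163),ltray=(372,245),stray=(127,256),glass=(316,221),bowl=(184,219))),
  ('scene0',dict(tin=(376,190),box=(300,248),seat=(264,195),saucer=(194,297),ltray=(123,237),stray=(330,118),glass=(191,215),bowl=(310,157)))):
    p,d,K,V=load(f); C=cloud(d,K,V); hsv=cv2.cvtColor(p,cv2.COLOR_RGB2HSV); g=p.min(2); r=38 if f=='top0' else 45
    def comp(m,seed):
        m=m.astype(np.uint8); n,l,st,ce=cv2.connectedComponentsWithStats(m)
        w=np.zeros_like(m); w[max(0,seed[1]-r):seed[1]+r,max(0,seed[0]-r):seed[0]+r]=1
        k=np.argmax(np.bincount(l[(w>0)&(m>0)],minlength=n)); c=max(cv2.findContours((l==k).astype(np.uint8),0,1)[0],key=cv2.contourArea)[:,0]; return c
    def near(n):
        u,v=seeds[n]; return C[v-r:v+r,u-r:u+r].reshape(-1,3)
    print(f)
    c=comp(p.max(2)<60,seeds['seat']); (q,rad)=cv2.minEnclosingCircle(ray(c,K,V,9).astype(np.float32)); print('seat',np.round(q,1),rad)
    c=comp(g>140,seeds['saucer']); (q,rad)=cv2.minEnclosingCircle(ray(c,K,V,13).astype(np.float32)); print('saucer',np.round(q,1),rad)
    for n in('ltray','stray'):
        c=comp((p[...,1]>110)&(hsv[...,1]>50),seeds[n]); print(n,rect(ray(c,K,V,8)))
    for n in('tin','box'):
        P=near(n); Q=P[(P[:,2]>40)&(P[:,2]<50)]; print(n,rect(Q),len(Q))
        T=P[P[:,2]>(85 if n=='tin' else 100)]; print('  on top',cv2.minEnclosingCircle(T[:,:2].astype(np.float32)),T[:,2].max(),T.mean(0))
    for n in('glass','bowl'):
        P=near(n); Q=P[P[:,2]>20]; print(n,rect(Q[:,:2]) if len(Q) else None,Q[:,2].max() if len(Q) else 0)
E
```

```text
top0
seat [372.5 -24.3] 30.83033561706543
saucer [ 625.5 -241. ] 58.837886810302734
ltray (array([ 411.8, -314.7]), array([139.8,  90.3]), 27.9)
stray (array([373.3, 324. ]), array([94.2, 93.5]), -62.5)Traceback (most recent call last):
  File "<stdin>", line 17, in <module>
  File "h.py", line 14, in rect
    (c,s,a)=cv2.minAreaRect(P.astype(np.float32));
            ~~~~~~~~~~~~~~~^^^^^^^^^^^^^^^^^^^^^^
cv2.error: OpenCV(4.12.0) /io/opencv/modules/imgproc/src/convhull.cpp:143: error: (-215:Assertion failed) total >= 0 && (depth == CV_32F || depth == CV_32S) in function 'convexHull'
```

```bash
cat > m.py <<'E'
from h import *
for f,seeds in(('top0',dict(tin=(155,155),box=(250,148),seat=(245,212),saucer=(344,163),ltray=(372,245),stray=(127,256),glass=(316,221),bowl=(184,219))),
  ('scene0',dict(tin=(376,190),box=(300,248),seat=(264,195),saucer=(194,297),ltray=(123,237),stray=(330,118),glass=(191,215),bowl=(310,157)))):
    p,d,K,V=load(f); C=cloud(d,K,V); hsv=cv2.cvtColor(p,cv2.COLOR_RGB2HSV); g=p.min(2); r0=30 if f=='top0' else 38
    def comp(m,seed,r):
        m=m.astype(np.uint8); n,l,st,ce=cv2.connectedComponentsWithStats(m)
        w=np.zeros_like(m); w[max(0,seed[1]-r):seed[1]+r,max(0,seed[0]-r):seed[0]+r]=1
        k=np.argmax(np.bincount(l[(w>0)&(m>0)],minlength=n)); return max(cv2.findContours((l==k).astype(np.uint8),0,1)[0],key=cv2.contourArea)[:,0]
    def near(n,r=r0):
        u,v=seeds[n]; return C[v-r:v+r,u-r:u+r].reshape(-1,3)
    print(f)
    c=comp(p.max(2)<60,seeds['seat'],14); (q,rad)=cv2.minEnclosingCircle(ray(c,K,V,9).astype(np.float32)); print('seat',np.round(q,1),rad)
    c=comp(g>140,seeds['saucer'],20); (q,rad)=cv2.minEnclosingCircle(ray(c,K,V,13).astype(np.float32)); print('saucer',np.round(q,1),rad)
    for n in('ltray','stray'):
        c=comp((p[...,1]>110)&(hsv[...,1]>50),seeds[n],20); print(n,rect(ray(c,K,V,8)))
    for n in('tin','box'):
        P=near(n); Q=P[(P[:,2]>40)&(P[:,2]<50)]; print(n,rect(Q[:,:2]),len(Q))
        T=P[P[:,2]>(88 if n=='tin' else 100)]; print('  on top',cv2.minEnclosingCircle(T[:,:2].astype(np.float32)),T[:,2].max(),T.mean(0).round(1))
    for n in('glass','bowl'):
        P=near(n,18); Q=P[P[:,2]>20]; print(n,rect(Q[:,:2]) if len(Q) else None,Q[:,2].max() if len(Q) else 0)
E
python3 m.py
```

```text
top0
seat [492.3 -16.1] 6.5726637840271
saucer [ 625.5 -241. ] 58.837886810302734
ltray (array([ 411.8, -314.7]), array([139.8,  90.3]), 27.9)
stray (array([373.3, 324. ]), array([94.2, 93.5]), -62.5)
tin (array([632.2, 244.7]), array([61.2, 61.1]), 78.7) 299
  on top ((530.6148071289062, 138.3282470703125), 176.654296875) 1214.8060375629486 [614.3 227.7 194.5]
box (array([657.6,   4.8]), array([110.3,  58.4]), -37.5) 594
  on top ((534.3784790039062, 9.319385528564453), 125.73757934570312) 1214.8060375629486 [626.   12.7 198.8]
glass (array([433.7, -94.5]), array([209.4,  53.3]), -62.3) 1214.8060375629486
bowl (array([457.1, 104.5]), array([201.7,  63.6]), 80.2) 1214.8060375629486
scene0
seat [493.1  12. ] 43.822757720947266
saucer [ 625.8 -245.2] 58.782859802246094
ltray (array([ 410.4, -319.8]), array([140.9,  90.2]), 27.8)
stray (array([371.9, 320.5]), array([95.7, 94.9]), -62.8)
tin (array([633.4, 240.9]), array([62.2, 62.1]), 80.2) 295
  on top ((743.3541259765625, 9.06353759765625), 286.4471130371094) 738.8677512526843 [661.8 187.4 168.8]
box (array([658.7,   0.7]), array([110.1,  58.1]), -37.9) 790
  on top ((753.3457641601562, -114.44378662109375), 177.1713104248047) 738.8677512526843 [667.5 -15.6 172.8]
glass (array([ 658.5, -191.6]), array([433.9,  54.7]), -7.8) 738.8677512526843
bowl (array([647.4, -37.3]), array([609.4,  63.5]), -49.4) 738.8677512526843
```

Emit:
arm_command(series=[[[-0.08, -0.03, 0], 0], [[-0.08, -0.03, 0], 0], [[-0.08, -0.03, 0], 0], [[-0.08, -0.03, 0], 0], [[-0.08, -0.03, 0], 0]], hand=1)

```text
time_s: 0.6
position: [408.0, 451.1, 249.8]
ee_rot: [[-0.922, 0.387, -0.001], [0.387, 0.922, -0.001], [0.0, -0.001, -1.0]]
contact_force: [0.9, 0.9, 0.2]
gripper_width: 85.6
gripper_force: 0.0
```

Emit:
arm_command(series=[[[-0.08, -0.03, 0], 0], [[-0.08, -0.03, 0], 0], [[-0.08, -0.03, 0], 0], [[-0.08, -0.03, 0], 0], [[-0.08, -0.03, 0], 0]])

```text
time_s: 1.1
position: [563.2, 304.5, 249.8]
ee_rot: [[-0.922, 0.387, -0.001], [0.387, 0.922, -0.001], [0.001, -0.001, -1.0]]
contact_force: [0.6, 0.1, -0.6]
gripper_width: 85.3
gripper_force: 0.0
```

Emit:
arm_command(series=[[[-0.08, -0.03, 0], 0], [[-0.08, -0.03, 0], 0], [[0, 0, 0], 0], [[0, 0, 0], 0]])

```text
time_s: 1.5
position: [625.0, 245.7, 249.3]
ee_rot: [[-0.921, 0.39, -0.002], [0.39, 0.921, -0.001], [0.001, -0.001, -1.0]]
contact_force: [-0.0, 1.0, 0.1]
gripper_width: 85.3
gripper_force: 0.0
```

```bash
sed -i 's/^    return (P-t)@R$//; s/R,t=V\[:3,:3\],V\[:3,3\]; return (P-t)@R/R,t=V[:3,:3],V[:3,3]; C=(P-t)@R; C[d<=0]=-999; return C/' h.py
cat >> h.py <<'E'
def go(x,y,z,psi=None):
    "print the tool-axis shift (units 0.5 m) from here, then the turn (units 1.5 rad) about the tool's z"
    s=manip.get_state(); R=np.array(s['ee_rot']); p=np.array(s['position']); a=np.degrees(np.arctan2(R[1,1],R[0,1]))
    v=R.T@(np.array([x,y,z])-p)/500; t=0 if psi is None else -np.radians(psi-a)/1.5
    print('at',p.round(1),'psi %.1f'%a,'| shift',v.round(4),'| turn %.4f'%t,'| rows>=',int(np.ceil(np.linalg.norm(v)/.1)),int(np.ceil(abs(t)/.0999)))
E
sed -i 's/T=P\[P\[:,2\]>/T=P[(P[:,2]<200)\&(P[:,2]>/; s/else 100)\]; print/else 100))]; print/; s/Q=P\[P\[:,2\]>20\]/Q=P[(P[:,2]>20)\&(P[:,2]<100)]/' m.py
python3 m.py | grep -A1 -E 'tin|box|glass|bowl'
python3 - <<'E'
from h import *
s=manip.get_state();print(s['time_s'],s['contact_force'])
p,d,c=snap('wrist','w1'); K,V=map(np.array,(c['K'],c['view'])); print(K,(-V[:3,:3].T@V[:3,3]).round(1),V[:3,:3].round(2))
go(633,243,250)
E
```

```text
tin (array([632.2, 244.7]), array([61.2, 61.1]), 78.7) 299
  on top ((633.5223388671875, 247.87696838378906), 27.122854232788086) 101.28759794444898 [634.4 248.9  94.9]
box (array([657.6,   4.8]), array([110.3,  58.4]), -37.5) 594
  on top ((644.2106323242188, 13.049890518188477), 16.651872634887695) 133.23317684484334 [642.   12.9 124. ]
glass (array([ 469.5, -162.7]), array([54.5, 53. ]), -43.5) 70.7199568811709
bowl (array([468.5, 172.3]), array([63. , 61.6]), -88.9) 62.4428601926011
scene0
--
tin (array([633.4, 240.9]), array([62.2, 62.1]), 80.2) 295
  on top ((633.9157104492188, 244.52110290527344), 27.469501495361328) 99.82765210313626 [634.7 244.   94.7]
box (array([658.7,   0.7]), array([110.1,  58.1]), -37.9) 790
  on top ((646.7357177734375, 7.947755336761475), 16.629487991333008) 132.20130659490758 [649.8   4.8 123.2]
glass (array([ 470.4, -165.9]), array([55.3, 53.5]), -25.3) 69.92241824771808
bowl (array([471.5, 167. ]), array([62.4, 61.7]), -87.0) 63.48375633592785
1.5 [-0.01957081  0.97721167  0.05650692]
[[331.57376475   0.         256.85961681]
 [  0.         331.57376475 189.40901799]
 [  0.           0.           1.        ]] [560.5 273.3 373.5] [[ 0.39  0.92 -0.  ]
 [ 0.89 -0.37  0.28]
 [ 0.25 -0.11 -0.96]]
at [623.9 247.9 249.5] psi 67.2 | shift [-0.0206 -0.0019 -0.001 ] | turn 0.0000 | rows>= 1 0
```

View pics/w1.png

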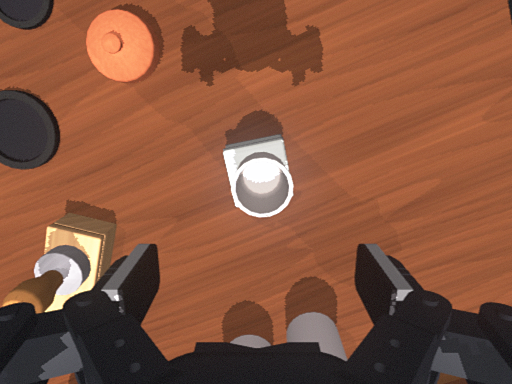

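The wrist view shows the cup rim centred near (261,186), between and ahead of the open fingers, with the tin corner at (230,155). I'll measure the rim from here.

```bash
cat >> h.py <<'E'
def circ(P):
    A=np.c_[2*P,np.ones(len(P))]; q=np.linalg.lstsq(A,(P**2).sum(1),rcond=None)[0]; return q[:2].round(1),round(float(np.sqrt(q[2]+q[:2]@q[:2])),1)
def band(C,lo,hi,xy,r): 
    Q=C.reshape(-1,3); return Q[(Q[:,2]>lo)&(Q[:,2]<hi)&(np.hypot(Q[:,0]-xy[0],Q[:,1]-xy[1])<r)]
def near(f,lo,hi,xy,r):
    p,d,K,V=load(f); return band(cloud(d,K,V),lo,hi,xy,r)[:,:2].astype(np.float32)
E
python3 - <<'E'
from h import *
for f in('w1','top0','scene0'):
    print(f,'rim',cv2.minEnclosingCircle(near(f,92,104,(630,243),45)),'tin',rect(near(f,40,50,(633,243),50)),'bowl',cv2.minEnclosingCircle(near(f,20,70,(470,170),50)))
p,d,K,V=load('w1'); c=max(cv2.findContours(((p.max(2)<60)[60:200,0:80]).astype(np.uint8),0,1)[0],key=cv2.contourArea)[:,0]+[0,60]
c=c[c[:,0]>1]; print('seat',circ(ray(c,K,V,9)))
go(633.8,246,150)
E
```

```text
w1 rim ((633.3682250976562, 245.92970275878906), 26.827234268188477) tin (array([631.6, 243.2]), array([62.3, 60.6]), 78.1) bowl ((469.8463439941406, 170.7240753173828), 32.50892639160156)
top0 rim ((633.5223388671875, 247.87696838378906), 27.122854232788086) tin (array([632.2, 244.7]), array([61.2, 61.1]), 78.7) bowl ((469.5599365234375, 172.63848876953125), 32.5317268371582)
scene0 rim ((633.7527465820312, 244.42062377929688), 27.448184967041016) tin (array([633.4, 240.9]), array([62.2, 62.1]), 80.2) bowl ((468.81060791015625, 168.18881225585938), 33.7541389465332)
seat (array([492.4,  13.9]), 34.1)
at [623.9 247.9 249.5] psi 67.2 | shift [-0.0202  0.0043  0.199 ] | turn 0.0000 | rows>= 3 0
```

Emit:
arm_command(series=[[[-0.0175, 0.0043, 0], 0], [[0, 0, 0.09], 0], [[0, 0, 0.09], 0], [[0, 0, 0.09], 0], [[0, 0, 0.0486], 0]])

```text
time_s: 2.05
position: [630.6, 246.9, 86.8]
ee_rot: [[-0.923, 0.385, -0.006], [0.385, 0.923, -0.002], [0.005, -0.004, -1.0]]
contact_force: [-0.3, -0.2, 0.0]
gripper_width: 85.2
gripper_force: 0.0
```

Emit:
arm_command(series=[[[0, 0, 0.03], 0], [[0, 0, 0], 0]])

```text
time_s: 2.25
position: [631.9, 246.7, 73.8]
ee_rot: [[-0.923, 0.386, -0.004], [0.386, 0.923, -0.001], [0.003, -0.003, -1.0]]
contact_force: [0.6, 0.3, -0.1]
gripper_width: 85.3
gripper_force: 0.0
```

Emit:
arm_command(series=[[[0, 0, 0], 0], [[0, 0, 0], 0], [[0, 0, 0], 0], [[0, 0, 0], 0], [[0, 0, 0], 0]], hand=0)

```text
time_s: 2.75
position: [635.0, 246.5, 78.7]
ee_rot: [[-0.922, 0.388, 0.004], [0.388, 0.922, 0.002], [-0.003, 0.003, -1.0]]
contact_force: [-0.1, -0.0, 6.3]
gripper_width: 52.4
gripper_force: 62.6
```

Emit:
arm_command(series=[[[0, 0, 0], 0], [[0, 0, 0], 0], [[0, 0, 0], 0]])

```text
time_s: 3.05
position: [635.0, 246.5, 78.7]
ee_rot: [[-0.922, 0.388, 0.004], [0.388, 0.922, 0.002], [-0.003, 0.003, -1.0]]
contact_force: [-1.1, -0.5, 5.9]
gripper_width: 52.7
gripper_force: 62.6
```

Emit:
arm_command(series=[[[0, 0, -0.02], 0], [[0, 0, -0.06], 0], [[0, 0, -0.09], 0], [[0, 0, -0.09], 0], [[0, 0, -0.06], 0]])

```text
time_s: 3.55
position: [634.3, 246.2, 240.3]
ee_rot: [[-0.922, 0.387, 0.004], [0.387, 0.922, 0.002], [-0.003, 0.003, -1.0]]
contact_force: [0.2, -0.1, -0.9]
gripper_width: 52.5
gripper_force: 63.1
```

Emit:
arm_command(series=[[[-0.018, -0.045, 0], 0], [[-0.033, -0.083, 0], 0], [[-0.033, -0.083, 0], 0], [[-0.033, -0.083, 0], 0], [[-0.033, -0.083, 0], 0]])

```text
time_s: 4.05
position: [629.0, 41.3, 236.4]
ee_rot: [[-0.922, 0.387, -0.0], [0.387, 0.922, -0.0], [0.0, -0.0, -1.0]]
contact_force: [0.7, -0.9, -0.7]
gripper_width: 52.5
gripper_force: 63.1
```

Emit:
arm_command(series=[[[-0.033, -0.083, 0], 0], [[-0.033, -0.083, 0], 0], [[-0.033, -0.083, 0], 0], [[-0.033, -0.083, 0], 0], [[-0.033, -0.083, 0], 0]])

```text
time_s: 4.55
position: [624.7, -181.8, 236.4]
ee_rot: [[-0.922, 0.387, -0.0], [0.387, 0.922, 0.0], [0.0, 0.0, -1.0]]
contact_force: [1.1, -0.4, -1.3]
gripper_width: 52.3
gripper_force: 63.1
```

Emit:
arm_command(series=[[[-0.033, -0.083, 0], 0], [[-0.016, -0.033, 0], 0], [[0, 0, 0], 0], [[0, 0, 0], 0]])

```text
time_s: 4.95
position: [625.4, -241.8, 235.9]
ee_rot: [[-0.922, 0.387, -0.0], [0.387, 0.922, 0.002], [0.001, 0.002, -1.0]]
contact_force: [0.2, 0.9, -1.0]
gripper_width: 52.6
gripper_force: 63.1
```

```bash
python3 - <<'E'
from h import *
s=manip.get_state(); p,d,c=snap('wrist','w2'); snap('scene','s2'); print(s['position'],s['gripper_width'],s['contact_force'])
go(625.6,-243,130)
E
```

```text
[ 625.44480198 -241.76727925  235.88418224] 52.55000954357295 [ 0.16828184  0.91693902 -0.99341557]
at [ 626.1 -239.9  236.1] psi 67.4 | shift [-0.0017 -0.0066  0.2121] | turn 0.0000 | rows>= 3 0
```

View pics/w2.png

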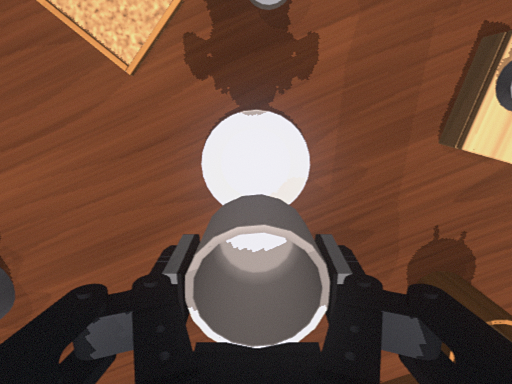

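The cup is upright in the fingers, its rim near (258,287). The saucer shows below it at (256,163), with the long tray at upper left. I'll compare cup and saucer from this one view.

```bash
python3 - <<'E'
from h import *
p,d,K,V=load('w2'); C=cloud(d,K,V)
m=(p.min(2)>190).astype(np.uint8); m[200:]=0
c=max(cv2.findContours(m,0,1)[0],key=cv2.contourArea)[:,0]; c=c[(c[:,1]<198)]; print('saucer',circ(ray(c,K,V,13)))
Q=band(C,225,290,(626,-242),32); 
h=np.percentile(Q[:,2],99); print('rim z',h)
R=Q[Q[:,2]>h-4]; print('rim',cv2.minEnclosingCircle(R[:,:2].astype(np.float32)),circ(R[:,:2]))
for f in['s2']:
  P=near(f,h-6,h+3,(626,-242),40); print(f,cv2.minEnclosingCircle(P))
E
```

```text
saucer (array([ 621.6, -241.9]), 52.8)
rim z 289.3112610496965
rim ((610.5230712890625, -235.41921997070312), 27.181798934936523) (array([ 590.2, -227.1]), 31.4)
s2 ((631.3961791992188, -242.91839599609375), 33.94264221191406)
```

Emit:
arm_command(series=[[[0, 0, 0.08], 0], [[0, 0, 0.09], 0], [[0, 0, 0.09], 0], [[0, 0, 0.06], 0], [[0, 0, 0.04], 0]])

```text
time_s: 5.55
position: [624.6, -239.5, 53.1]
ee_rot: [[-0.923, 0.384, -0.004], [0.384, 0.923, 0.003], [0.005, 0.001, -1.0]]
contact_force: [0.8, 0.1, -0.6]
gripper_width: 52.4
gripper_force: 63.1
```

Emit:
arm_command(series=[[[0, 0, 0.02], 0], [[0, 0, 0.004], 0], [[0, 0, 0.002], 0], [[0, 0, 0], 0], [[0, 0, 0], 0]])

```text
time_s: 6.05
position: [626.3, -243.4, 44.5]
ee_rot: [[-0.922, 0.387, 0.002], [0.387, 0.922, -0.001], [-0.003, 0.0, -1.0]]
contact_force: [0.0, -0.2, -2.0]
gripper_width: 52.2
gripper_force: 63.1
```

```bash
python3 - <<'E'
from h import *
snap('wrist','w3'); snap('scene','s3'); P=np.array([manip.get_state()['position'] for _ in range(1)]); print(P,manip.get_state()['contact_force'])
E
python3 - <<'E'
import cv2,numpy as np
a=cv2.imread('pics/w3.png'); b=cv2.resize(cv2.imread('pics/s3.png')[180:372,66:322],(512,384)); cv2.imwrite('pics/c3.png',cv2.resize(np.vstack([a,b]),(400,600)))
E
```

```text
[[ 625.91780534 -243.3511252    44.08655277]] [-0.49019032 -0.51005695 -2.07327406]
```

View pics/c3.png

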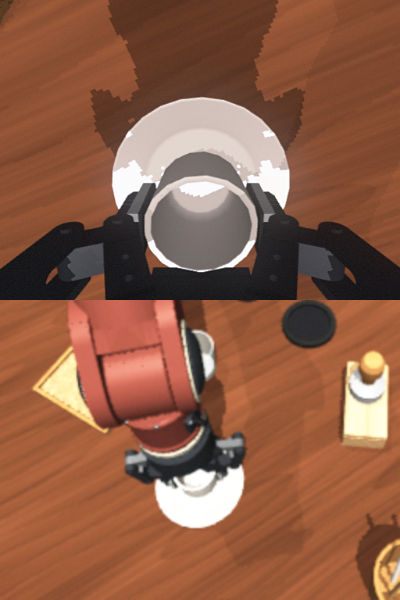

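The cup hovers upright a few millimetres over the saucer, with the rim near (200,225) of the collage. Sideways it is centred on the saucer outline, so I'll check the fore-aft direction numerically.

```bash
python3 - <<'E'
from h import *
p,d,K,V=load('w3'); C=cloud(d,K,V); hsv=cv2.cvtColor(p,cv2.COLOR_RGB2HSV)
m=((hsv[...,1]<70)&(p.max(2)>110)).astype(np.uint8); m=cv2.morphologyEx(m,cv2.MORPH_CLOSE,np.ones((15,15)))
c=max(cv2.findContours(m,0,1)[0],key=cv2.contourArea)[:,0]; c=c[c[:,1]<205]; print('saucer',len(c),circ(ray(c,K,V,13)))
Q=band(C,50,75,(626,-243),30); print(np.histogram(Q[:,2],np.arange(50,76,3)))
h=63
for lo,hi in((56,62),(60,66),(62,68)):
  R=Q[(Q[:,2]>lo)&(Q[:,2]<hi)]; print(lo,len(R),circ(R[:,:2]),R[:,:2].min(0),R[:,:2].max(0))
E
```

```text
saucer 259 (array([ 627. , -243.8]), 57.5)
(array([ 990, 1106, 1165, 1379, 3540,  595,   99,    3]), array([50, 53, 56, 59, 62, 65, 68, 71, 74]))
56 2544 (array([ 623.5, -242.2]), 24.8) [ 598.52971226 -272.08251897] [ 650.02729798 -213.02277126]
60 4600 (array([ 624.5, -242.6]), 24.9) [ 598.47483647 -271.89343606] [ 651.19065033 -213.06267612]
62 4135 (array([ 624.8, -242.7]), 25.3) [ 598.47483647 -271.89343606] [ 651.19065033 -213.06267612]
```

Emit:
arm_command(series=[[[-0.002, 0.0, 0.004], 0], [[0, 0, 0.002], 0], [[0, 0, 0.001], 0], [[0, 0, 0], 0], [[0, 0, 0], 0]])

```text
time_s: 6.65
position: [626.3, -243.5, 39.4]
ee_rot: [[-0.922, 0.387, -0.0], [0.387, 0.922, 0.0], [0.0, -0.0, -1.0]]
contact_force: [-0.8, -0.5, -1.1]
gripper_width: 52.5
gripper_force: 63.1
```

Emit:
arm_command(series=[[[0, 0, 0.001], 0], [[0, 0, 0.001], 0], [[0, 0, 0.001], 0], [[0, 0, 0], 0], [[0, 0, 0], 0]])

```text
time_s: 7.15
position: [626.5, -243.6, 38.8]
ee_rot: [[-0.922, 0.387, 0.0], [0.387, 0.922, -0.0], [-0.0, -0.0, -1.0]]
contact_force: [-2.2, 0.6, 5.2]
gripper_width: 52.1
gripper_force: 63.5
```

Emit:
arm_command(series=[[[0, 0, 0], 0], [[0, 0, 0], 0], [[0, 0, 0], 0], [[0, 0, 0], 0], [[0, 0, 0], 0]], hand=1)

```text
time_s: 7.65
position: [626.3, -243.5, 37.8]
ee_rot: [[-0.922, 0.387, -0.0], [0.387, 0.922, -0.0], [0.0, -0.0, -1.0]]
contact_force: [-0.0, -0.2, -0.2]
gripper_width: 85.1
gripper_force: 0.0
```

Emit:
arm_command(series=[[[0, 0, -0.02], 0], [[0, 0, -0.05], 0], [[0, 0, -0.09], 0], [[0, 0, -0.09], 0], [[0, 0, -0.09], 0]])

```text
time_s: 8.15
position: [626.2, -243.5, 210.6]
ee_rot: [[-0.922, 0.387, 0.001], [0.387, 0.922, -0.0], [-0.001, -0.0, -1.0]]
contact_force: [0.5, -0.2, 0.9]
gripper_width: 85.3
gripper_force: 0.0
```

Emit:
arm_command(series=[[[0, 0, -0.08], 0], [[0, 0, 0], 0], [[0, 0, 0], 0]])

```text
time_s: 8.45
position: [626.6, -243.7, 250.0]
ee_rot: [[-0.922, 0.387, 0.003], [0.387, 0.922, -0.001], [-0.003, 0.0, -1.0]]
contact_force: [-0.1, -0.0, -0.1]
gripper_width: 85.4
gripper_force: 0.0
```

```bash
python3 - <<'E'
from h import *
p,d,c=snap('wrist','w4'); K,V=map(np.array,(c['K'],c['view']))
P=near('w4',52,62,(626,-243),40); print('cup rim',cv2.minEnclosingCircle(P))
p=p.astype(int); m=((p.max(2)-p.min(2)<70)&(p.max(2)>110)).astype(np.uint8)
for c in cv2.findContours(m,0,1)[0]:
    c=c[:,0]; q=circ(ray(c,K,V,13)) if len(c)>60 else None
    if q: print(q)
P=near('w4',40,50,(658,3),70); print('box',rect(P)); P=near('w4',100,140,(645,10),40); print('tamper',len(P) and cv2.minEnclosingCircle(P))
go(645.5,10.5,250)
E
```

```text
cup rim ((624.9751586914062, -244.085693359375), 26.749671936035156)
(array([ 844. , -324.9]), 22.4)
(array([ 722.1, -206.3]), 16.4)
(array([ 699.1, -217.3]), 19.8)
(array([ 632.5, -240.7]), 65.9)
(array([647.9, -47.6]), 49.0)
(array([641.9, -53.4]), 41.2)
(array([655.6,  32.1]), 14.0)
(array([609.8,  18.3]), 7.8)
box (array([656.5,   1.6]), array([110.1,  58.8]), -37.6)
tamper 0
at [ 625.8 -243.3  248. ] psi 67.2 | shift [ 0.1603  0.4832 -0.0039] | turn 0.0000 | rows>= 6 0
```

View pics/w4.png

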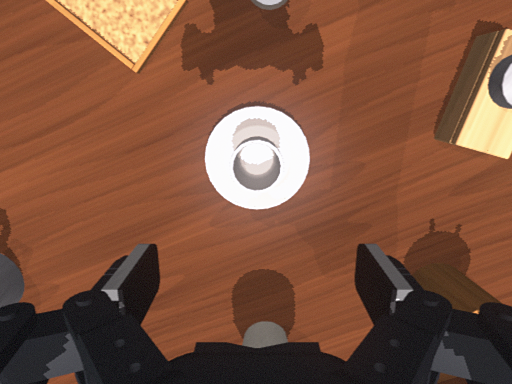

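The cup now stands in the middle of the saucer at (256,163), undisturbed. Next is the tamper.

Emit:
arm_command(series=[[[0.0269, 0.0806, 0], 0], [[0.0269, 0.0806, 0], 0], [[0.0269, 0.0806, 0], 0], [[0.0269, 0.0806, 0], 0], [[0.0269, 0.0806, 0], 0]])

```text
time_s: 9.0
position: [641.2, -29.9, 245.8]
ee_rot: [[-0.922, 0.387, -0.005], [0.387, 0.922, 0.0], [0.004, -0.002, -1.0]]
contact_force: [0.4, 0.0, -0.7]
gripper_width: 85.5
gripper_force: 0.0
```

Emit:
arm_command(series=[[[0.0269, 0.0806, 0], 0], [[0, 0, 0], 0.087], [[0, 0, 0], 0.087], [[0, 0, 0], 0], [[0, 0, 0], 0]])

```text
time_s: 9.5
position: [644.8, 10.4, 246.5]
ee_rot: [[-0.792, 0.61, -0.003], [0.61, 0.792, -0.001], [0.002, -0.002, -1.0]]
contact_force: [0.0, -0.6, 0.0]
gripper_width: 85.3
gripper_force: 0.0
```

```bash
python3 - <<'E'
from h import *
snap('wrist','w5'); go(645.5,10.5,250,52.3)
P=near('w5',40,50,(658,3),70); print('box',rect(P))
for lo in(95,105,115):
  P=near('w5',lo,135,(645,10),40); print('tamper',len(P) and cv2.minEnclosingCircle(P))
E
```

```text
at [645.   10.3 246.9] psi 52.3 | shift [-0.0005  0.0009 -0.0063] | turn 0.0006 | rows>= 1 1
box (array([657.2,   2.4]), array([109.9,  58. ]), -37.9)
tamper ((644.7493286132812, 10.785412788391113), 16.844791412353516)
tamper ((644.7493286132812, 10.785412788391113), 16.844791412353516)
tamper ((644.7493286132812, 10.785412788391113), 16.844791412353516)
```

View pics/w5.png

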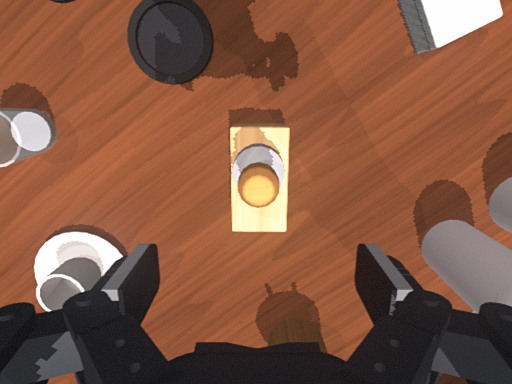

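The tamper's handle is at (260,186), centred on the gripper's closing line, and the box below it is aligned with the image. The seat is at (171,40).

Emit:
arm_command(series=[[[0, 0, 0.08], 0], [[0, 0, 0.09], 0], [[0, 0, 0.07], 0], [[0, 0, 0.033], 0], [[0, 0, 0], 0]])

```text
time_s: 10.05
position: [643.1, 10.2, 107.9]
ee_rot: [[-0.791, 0.612, -0.008], [0.612, 0.791, 0.0], [0.006, -0.005, -1.0]]
contact_force: [0.5, 0.4, 0.5]
gripper_width: 85.5
gripper_force: 0.0
```

Emit:
arm_command(series=[[[0, 0, 0], 0], [[0, 0, 0], 0], [[0, 0, 0], 0], [[0, 0, 0], 0], [[0, 0, 0], 0]], hand=0)

```text
time_s: 10.55
position: [646.3, 10.5, 113.2]
ee_rot: [[-0.791, 0.612, 0.002], [0.612, 0.791, -0.0], [-0.002, 0.001, -1.0]]
contact_force: [-0.7, -0.4, 6.3]
gripper_width: 31.8
gripper_force: 59.7
```

Emit:
arm_command(series=[[[0, 0, 0], 0], [[0, 0, 0], 0], [[0, 0, 0], 0]])

```text
time_s: 10.85
position: [646.3, 10.5, 113.2]
ee_rot: [[-0.791, 0.612, 0.002], [0.612, 0.791, -0.0], [-0.002, 0.001, -1.0]]
contact_force: [-1.8, -0.9, 5.1]
gripper_width: 32.0
gripper_force: 59.7
```

```bash
python3 - <<'E'
from h import *
p,d,K,V=load('w5'); m=(p.max(2)<60).astype(np.uint8); m[100:]=0; m[:,230:]=0; m[:,:120]=0
c=max(cv2.findContours(m,0,1)[0],key=cv2.contourArea)[:,0]; c=c[c[:,1]>1]
print('seat',circ(ray(c,K,V,9)),cv2.minEnclosingCircle(ray(c,K,V,9).astype(np.float32)))
go(492.8,13.9,200); print(manip.get_state()['gripper_width'])
E
```

```text
seat (array([496.5,  18.5]), 39.0) ((497.53009033203125, 17.93694305419922), 41.7547721862793)
at [646.3  10.5 113.2] psi 52.3 | shift [ 0.2466 -0.1823 -0.1743] | turn 0.0000 | rows>= 4 0
31.952099593786457
```

Emit:
arm_command(series=[[[0, 0, -0.02], 0], [[0, 0, -0.06], 0], [[0, 0, -0.09], 0], [[0.02, -0.015, 0], 0], [[0.05, -0.036, 0], 0]])

```text
time_s: 11.35
position: [604.6, 11.9, 197.9]
ee_rot: [[-0.791, 0.612, 0.006], [0.612, 0.791, -0.0], [-0.005, 0.004, -1.0]]
contact_force: [-1.5, -0.4, -4.7]
gripper_width: 32.2
gripper_force: 60.5
```

Emit:
arm_command(series=[[[0.06, -0.045, 0], 0], [[0.06, -0.045, 0], 0], [[0.04, -0.03, 0], 0], [[0.017, -0.0114, 0], 0], [[0, 0, 0], 0]])

```text
time_s: 11.85
position: [490.9, 14.4, 196.6]
ee_rot: [[-0.791, 0.612, -0.001], [0.612, 0.791, 0.0], [0.001, -0.001, -1.0]]
contact_force: [0.1, 0.5, -3.6]
gripper_width: 31.6
gripper_force: 60.5
```

Emit:
arm_command(series=[[[0, 0, 0], 0], [[0, 0, 0], 0]])

```text
time_s: 12.05
position: [494.0, 14.2, 196.6]
ee_rot: [[-0.791, 0.612, 0.002], [0.612, 0.791, -0.0], [-0.002, 0.001, -1.0]]
contact_force: [0.6, 0.2, -3.7]
gripper_width: 31.8
gripper_force: 60.5
```

```bash
python3 - <<'E'
from h import *
snap('wrist','w6'); go(492.8,13.9,77.2)
E
```

```text
at [493.7  14.2 196.5] psi 52.3 | shift [ 0.0013 -0.0017  0.2386] | turn 0.0000 | rows>= 3 0
```

View pics/w6.png

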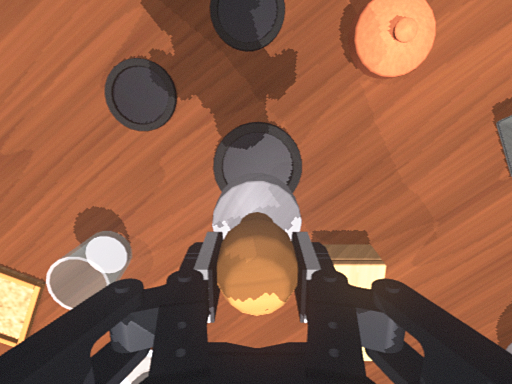

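The tamper hangs upright over the seat, whose upper arc is visible at (257,150). The glass is at (90,270) and well clear.

```bash
cat > seat.py <<'E'
from h import *
import sys
p,d,K,V=load(sys.argv[1]); ymax=int(sys.argv[2]); q=p.astype(int); m=((q[...,0]-q[...,2]<20)&(q.max(2)<110)).astype(np.uint8); m[ymax:]=0; m[:,:195]=0; m[:,320:]=0; m[:int(sys.argv[3])]=0
c=max(cv2.findContours(m,0,1)[0],key=cv2.contourArea)[:,0]; c=c[c[:,1]<ymax-2]
P=ray(c,K,V,9); print('seat',len(c),c.min(0),c.max(0),circ(P))
from scipy.optimize import least_squares
o=least_squares(lambda t:np.hypot(P[:,0]-t[0],P[:,1]-t[1])-43,[492,14],loss='soft_l1'); print(o.x.round(1),np.abs(o.fun).mean().round(2))
E
python3 seat.py w6 175 90
```

```text
seat 274 [214 122] [300 172] (array([483.2,  23.6]), 29.2)
[502.9   7.2] 10.06
```

```bash
sed -i 's/^P=ray/c=np.array([[f(np.flatnonzero(m[r])),r] for r in range(m.shape[0]) if m[r].any() for f in (np.min,np.max)]);c=c[c[:,1]<ymax-5]\nc=cv2.convexHull(c.astype(np.int32))[:,0]; c=c[c[:,1]<ymax-7]\nP=ray/' seat.py; python3 seat.py w6 175 115
python3 - <<'E'
from h import *
p,d,K,V=load('w6'); print(p[140:150:3,[214,218,222,240,257]].tolist()); print(ray([[257,122],[214,163],[301,163]],K,V,10))
E
```

```text
seat 21 [214 122] [300 158] (array([491.5,  16.6]), 41.5)
[492.9  15.4] 0.46
[[[186, 109, 73], [145, 86, 58], [63, 46, 42], [58, 52, 50], [56, 50, 51]], [[180, 106, 68], [145, 83, 53], [68, 63, 61], [57, 49, 53], [97, 92, 94]], [[183, 105, 66], [73, 58, 55], [78, 71, 72], [57, 49, 52], [110, 103, 107]], [[157, 95, 65], [75, 69, 69], [79, 75, 75], [105, 97, 101], [109, 102, 108]]]
[[458.4081855   41.8795295 ]
 [463.76704229 -14.06016764]
 [514.47816159  51.58898957]]
```

Emit:
arm_command(series=[[[0.001, -0.001, 0.06], 0], [[0, 0, 0.08], 0], [[0, 0, 0.06], 0], [[0, 0, 0.03], 0], [[0, 0, 0.004], 0]])

```text
time_s: 12.6
position: [491.1, 14.0, 77.3]
ee_rot: [[-0.791, 0.612, -0.004], [0.612, 0.791, -0.0], [0.003, -0.003, -1.0]]
contact_force: [0.1, -0.1, -4.0]
gripper_width: 32.0
gripper_force: 60.6
```

Emit:
arm_command(series=[[[0, 0, 0.004], 0], [[0, 0, 0.003], 0], [[0, 0, 0.002], 0], [[0, 0, 0.001], 0], [[0, 0, 0], 0]])

```text
time_s: 13.1
position: [491.7, 14.1, 75.0]
ee_rot: [[-0.791, 0.612, 0.001], [0.612, 0.791, 0.0], [-0.001, 0.001, -1.0]]
contact_force: [0.1, -0.2, -3.4]
gripper_width: 32.1
gripper_force: 60.6
```

Emit:
arm_command(series=[[[0, 0, 0], 0], [[0, 0, 0.001], 0], [[0, 0, 0.001], 0], [[0, 0, 0], 0]])

```text
time_s: 13.5
position: [491.3, 14.0, 73.5]
ee_rot: [[-0.791, 0.612, -0.0], [0.612, 0.791, -0.0], [0.0, -0.0, -1.0]]
contact_force: [-0.9, 0.1, -4.0]
gripper_width: 31.9
gripper_force: 60.6
```

Emit:
arm_command(series=[[[0, 0, 0.001], 0], [[0, 0, 0.001], 0], [[0, 0, 0.001], 0], [[0, 0, 0], 0], [[0, 0, 0], 0]])

```text
time_s: 14.0
position: [491.4, 14.0, 72.3]
ee_rot: [[-0.791, 0.612, 0.0], [0.612, 0.791, -0.0], [-0.0, 0.0, -1.0]]
contact_force: [-0.9, 0.1, 0.1]
gripper_width: 32.0
gripper_force: 60.9
```

Emit:
arm_command(series=[[[0, 0, 0.001], 0], [[0, 0, 0], 0], [[0, 0, 0], 0]])

```text
time_s: 14.3
position: [491.4, 14.0, 72.2]
ee_rot: [[-0.791, 0.612, 0.0], [0.612, 0.791, 0.0], [-0.0, 0.0, -1.0]]
contact_force: [-2.4, -0.7, 5.5]
gripper_width: 31.9
gripper_force: 61.5
```

Emit:
arm_command(series=[[[0, 0, 0], 0], [[0, 0, 0], 0], [[0, 0, 0], 0], [[0, 0, 0], 0], [[0, 0, 0], 0]], hand=1)

```text
time_s: 14.8
position: [491.5, 14.1, 71.5]
ee_rot: [[-0.791, 0.612, 0.0], [0.612, 0.791, -0.0], [-0.0, 0.0, -1.0]]
contact_force: [-0.5, -0.2, 0.0]
gripper_width: 85.1
gripper_force: 0.0
```

Emit:
arm_command(series=[[[0, 0, -0.02], 0], [[0, 0, -0.06], 0], [[0, 0, -0.09], 0], [[0, 0, -0.09], 0], [[0, 0, -0.06], 0]])

```text
time_s: 15.3
position: [492.3, 14.0, 235.4]
ee_rot: [[-0.791, 0.612, 0.005], [0.612, 0.791, 0.0], [-0.004, 0.003, -1.0]]
contact_force: [0.5, -0.0, 0.4]
gripper_width: 85.4
gripper_force: 0.0
```

Emit:
arm_command(series=[[[-0.06, 0.02, -0.02], 0], [[-0.08, 0.05, 0], 0], [[-0.08, 0.05, 0], 0], [[-0.04, 0.03, 0], 0], [[0, 0, 0], 0]])

```text
time_s: 15.8
position: [642.7, -6.4, 241.2]
ee_rot: [[-0.791, 0.612, 0.002], [0.612, 0.791, -0.0], [-0.002, 0.001, -1.0]]
contact_force: [-0.2, 1.1, -0.4]
gripper_width: 85.4
gripper_force: 0.0
```

Emit:
arm_command(series=[[[0, 0, 0], 0], [[0, 0, 0], 0]])

```text
time_s: 16.0
position: [638.9, -6.1, 241.8]
ee_rot: [[-0.791, 0.612, -0.001], [0.612, 0.791, 0.0], [0.001, -0.001, -1.0]]
contact_force: [0.3, 0.4, -0.0]
gripper_width: 85.1
gripper_force: 0.0
```

```bash
python3 - <<'E'
from h import *
snap('wrist','w7'); snap('scene','s7'); print('box',rect(near('w7',40,50,(658,3),70)),'tamper',cv2.minEnclosingCircle(near('w7',70,95,(492,14),40)) if len(near('w7',70,95,(492,14),40)) else 0)
go(657.6,2.5,37)
a=cv2.imread('pics/w7.png'); b=cv2.resize(cv2.imread('pics/s7.png')[100:292,160:416],(512,384)); cv2.imwrite('pics/c7.png',cv2.resize(np.vstack([a,b]),(400,600)))
E
```

```text
box (array([657.2,   2.4]), array([109.9,  58.1]), -37.9) tamper ((490.8655090332031, 13.850906372070312), 16.87496566772461)
at [639.1  -6.1 242. ] psi 52.3 | shift [-0.0189  0.0363  0.4101] | turn 0.0000 | rows>= 5 0
```

View pics/c7.png

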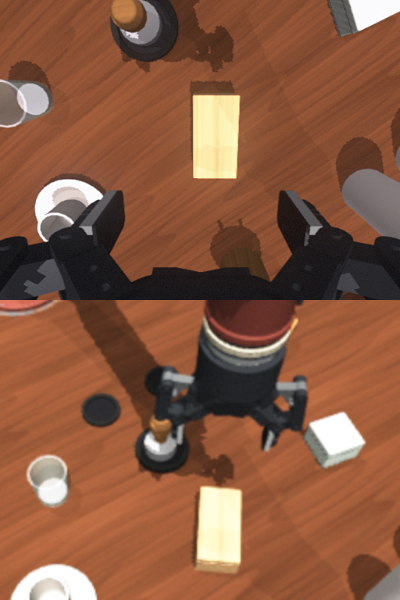

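The tamper stands upright in the large seat at (145,25) of the collage. The box, at (216,137), is now bare and unmoved.

Emit:
arm_command(series=[[[-0.0183, 0.0359, 0.02], 0], [[0, 0, 0.09], 0], [[0, 0, 0.09], 0], [[0, 0, 0.09], 0], [[0, 0, 0.08], 0]])

```text
time_s: 16.6
position: [657.3, 2.6, 55.2]
ee_rot: [[-0.791, 0.612, -0.001], [0.612, 0.791, 0.0], [0.001, -0.0, -1.0]]
contact_force: [-0.0, 0.5, 0.3]
gripper_width: 85.6
gripper_force: 0.0
```

Emit:
arm_command(series=[[[0, 0, 0.035], 0], [[0, 0, 0.011], 0], [[0, 0, 0], 0], [[0, 0, 0], 0]])

```text
time_s: 17.0
position: [659.5, 2.4, 35.4]
ee_rot: [[-0.791, 0.612, 0.003], [0.612, 0.791, 0.0], [-0.003, 0.002, -1.0]]
contact_force: [0.6, 0.5, -0.4]
gripper_width: 85.5
gripper_force: 0.0
```

Emit:
arm_command(series=[[[0, 0, 0], 0], [[0, 0, 0], 0], [[0, 0, 0], 0], [[0, 0, 0], 0], [[0, 0, 0], 0]], hand=0)

```text
time_s: 17.5
position: [659.5, 2.4, 35.3]
ee_rot: [[-0.791, 0.612, 0.003], [0.612, 0.791, -0.0], [-0.002, 0.002, -1.0]]
contact_force: [-0.6, -0.2, 5.8]
gripper_width: 56.8
gripper_force: 66.5
```

Emit:
arm_command(series=[[[0, 0, 0], 0], [[0, 0, 0], 0]])

```text
time_s: 17.7
position: [659.5, 2.4, 35.3]
ee_rot: [[-0.791, 0.612, 0.003], [0.612, 0.791, -0.0], [-0.002, 0.002, -1.0]]
contact_force: [-1.3, 0.2, 5.9]
gripper_width: 57.1
gripper_force: 66.5
```

```bash
python3 -c "
from h import *
go(411.2,-317.2,200,-62.15)"
```

```text
at [659.5   2.4  35.3] psi 52.3 | shift [ 7.000e-04 -8.088e-01 -3.309e-01] | turn 1.3312 | rows>= 9 14
```

Emit:
arm_command(series=[[[0, 0, -0.02], 0], [[0, 0, -0.06], 0], [[0, 0, -0.09], 0], [[0, 0, -0.09], 0], [[0, 0, -0.07], 0]])

```text
time_s: 18.2
position: [658.5, 2.3, 201.3]
ee_rot: [[-0.791, 0.612, 0.002], [0.612, 0.791, -0.0], [-0.001, 0.001, -1.0]]
contact_force: [0.4, 0.1, -0.9]
gripper_width: 57.1
gripper_force: 65.8
```

Emit:
arm_command(series=[[[0, -0.04, 0], 0], [[0, -0.08, 0], 0], [[0, -0.09, 0], 0], [[0, -0.09, 0], 0], [[0, -0.09, 0], 0]])

```text
time_s: 18.7
position: [537.1, -152.8, 198.4]
ee_rot: [[-0.791, 0.612, -0.001], [0.612, 0.791, 0.0], [0.001, -0.001, -1.0]]
contact_force: [0.2, -0.1, -2.5]
gripper_width: 56.9
gripper_force: 65.8
```

Emit:
arm_command(series=[[[0, -0.09, 0], 0], [[0, -0.09, 0], 0], [[0, -0.09, 0], 0], [[0, -0.09, 0], 0], [[0, -0.0588, 0], 0]])

```text
time_s: 19.2
position: [407.2, -320.3, 198.6]
ee_rot: [[-0.788, 0.616, -0.002], [0.616, 0.788, -0.001], [0.001, -0.002, -1.0]]
contact_force: [0.6, 0.4, -2.5]
gripper_width: 56.7
gripper_force: 65.8
```

Emit:
arm_command(series=[[[0, 0, 0], 0.05], [[0, 0, 0], 0.09], [[0, 0, 0], 0.09], [[0, 0, 0], 0.09], [[0, 0, 0], 0.09]])

```text
time_s: 19.7
position: [410.2, -316.9, 198.5]
ee_rot: [[-0.287, 0.958, -0.001], [0.958, 0.287, 0.001], [0.001, -0.001, -1.0]]
contact_force: [0.8, -0.2, -1.8]
gripper_width: 56.9
gripper_force: 65.7
```

Emit:
arm_command(series=[[[0, 0, 0], 0.09], [[0, 0, 0], 0.09], [[0, 0, 0], 0.09], [[0, 0, 0], 0.09], [[0, 0, 0], 0.09]])

```text
time_s: 20.2
position: [410.4, -316.7, 198.4]
ee_rot: [[0.374, 0.927, -0.001], [0.927, -0.374, 0.001], [0.001, -0.001, -1.0]]
contact_force: [-0.1, -0.1, -1.9]
gripper_width: 56.9
gripper_force: 65.7
```

Emit:
arm_command(series=[[[0, 0, 0], 0.09], [[0, 0, 0], 0.09], [[0, 0, 0], 0.09], [[0, 0, 0], 0.09], [[0, 0, 0], 0.09]])

```text
time_s: 20.7
position: [410.5, -316.6, 198.4]
ee_rot: [[0.871, 0.49, -0.0], [0.49, -0.871, 0.001], [0.0, -0.001, -1.0]]
contact_force: [-0.1, 0.3, -1.2]
gripper_width: 56.7
gripper_force: 65.7
```

Emit:
arm_command(series=[[[0, 0, 0], 0.02], [[0, 0, 0], 0], [[0, 0, 0], 0], [[0, 0, 0], 0]])

```text
time_s: 21.1
position: [410.7, -317.3, 198.6]
ee_rot: [[0.883, 0.47, 0.0], [0.47, -0.883, 0.0], [0.0, -0.0, -1.0]]
contact_force: [-0.4, -0.2, -1.4]
gripper_width: 57.0
gripper_force: 65.7
```

```bash
python3 - <<'E'
from h import *
snap('wrist','w8'); go(411.2,-317.2,200,-62.15); print(manip.get_state()['joint_positions'])
E
```

```text
at [ 410.7 -317.4  198.6] psi -62.0 | shift [ 0.0011  0.0002 -0.0028] | turn 0.0018 | rows>= 1 1
[ 0.1891468   0.54593574  0.65040914  1.87968195 -0.42857115  0.85880731
 -0.02626117]
```

View pics/w8.png

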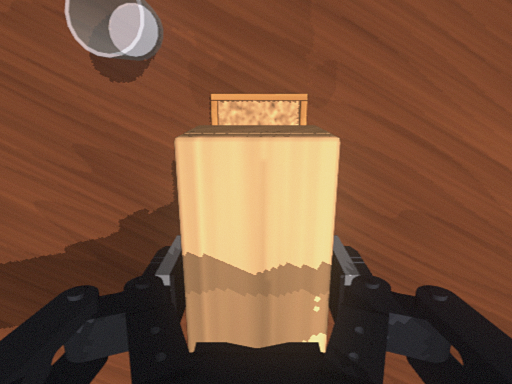

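The box hangs parallel over the long tray, whose far rim runs from (211,94) to (307,94). I'll work out the offset from those corners and the box's upper edge.

```bash
python3 - <<'E'
from h import *
p,d,K,V=load('w8'); C=cloud(d,K,V); s=manip.get_state(); R=np.array(s['ee_rot']); t=np.array(s['position'])
hsv=cv2.cvtColor(p,cv2.COLOR_RGB2HSV).astype(int)
m=((p[...,1]>100)&(p.astype(int).sum(2)>280)&(hsv[...,1]>50)).astype(np.uint8); m[122:]=0
c=max(cv2.findContours(m,0,1)[0],key=cv2.contourArea)[:,0]; print(c.min(0),c.max(0))
l,r,tp=c[:,0].min(),c[:,0].max(),c[:,1].min()
P=ray([[l,tp],[r+1,tp],[(l+r+1)/2,tp]],K,V,10); print('tray corners tool',((np.c_[P,[10]*3]-t)@R)[:,:2].round(1))
Q=band(C,195,225,t,80); q=(Q-t)@R; q=q[np.abs(q[:,1])<27]; print('box top z',np.median(Q[:,2]),'x range',q[:,0].min(),np.percentile(q[:,0],99.5))
e=np.c_[ray([[176,137],[339,137],[258,137]],K,V,208),[208]*3]; print('box edge',((e-t)@R)[:,:2].round(1))
E
```

```text
[211  94] [307 121]
tray corners tool [[ 69.9 -41.5]
 [ 70.   46.4]
 [ 69.9   2.4]]
box top z 208.99196269120952 x range -33.23839642041458 56.42046176785401
box edge [[ 56.  -27.8]
 [ 56.1  28.3]
 [ 56.    0.4]]
```

Emit:
arm_command(series=[[[0, 0.0026, 0.06], 0], [[0, 0, 0.09], 0], [[0, 0, 0.09], 0], [[0, 0, 0.05], 0], [[0, 0, 0.016], 0]])

```text
time_s: 21.65
position: [410.2, -317.4, 43.0]
ee_rot: [[0.883, 0.469, -0.004], [0.469, -0.883, 0.004], [-0.002, -0.005, -1.0]]
contact_force: [0.2, 0.6, -1.8]
gripper_width: 57.2
gripper_force: 65.7
```

Emit:
arm_command(series=[[[0, 0, 0.003], 0], [[0, 0, 0.002], 0], [[0, 0, 0.001], 0], [[0, 0, 0.001], 0], [[0, 0, 0], 0]])

```text
time_s: 22.15
position: [411.9, -318.7, 42.8]
ee_rot: [[0.883, 0.469, 0.001], [0.469, -0.883, -0.001], [0.001, 0.001, -1.0]]
contact_force: [-0.2, 0.7, -2.5]
gripper_width: 57.3
gripper_force: 65.7
```

Emit:
arm_command(series=[[[0, 0, 0.001], 0], [[0, 0, 0.001], 0], [[0, 0, 0], 0], [[0, 0, 0], 0]])

```text
time_s: 22.55
position: [411.4, -318.5, 41.0]
ee_rot: [[0.883, 0.469, -0.0], [0.469, -0.883, 0.0], [-0.0, -0.0, -1.0]]
contact_force: [0.3, 0.8, -1.4]
gripper_width: 57.3
gripper_force: 65.7
```

Emit:
arm_command(series=[[[0, 0, 0.001], 0], [[0, 0, 0.001], 0], [[0, 0, 0.001], 0], [[0, 0, 0], 0], [[0, 0, 0], 0]])

```text
time_s: 23.05
position: [411.4, -318.6, 39.5]
ee_rot: [[0.883, 0.469, -0.0], [0.469, -0.883, -0.0], [-0.0, -0.0, -1.0]]
contact_force: [-0.0, -0.2, -1.8]
gripper_width: 57.3
gripper_force: 65.7
```

Emit:
arm_command(series=[[[0, 0, 0.001], 0], [[0, 0, 0], 0], [[0, 0, 0], 0]])

```text
time_s: 23.35
position: [411.4, -318.6, 39.3]
ee_rot: [[0.883, 0.469, 0.0], [0.469, -0.883, -0.0], [0.0, 0.0, -1.0]]
contact_force: [0.2, 1.3, 1.4]
gripper_width: 57.1
gripper_force: 66.1
```

Emit:
arm_command(series=[[[0, 0, 0], 0], [[0, 0, 0], 0], [[0, 0, 0], 0], [[0, 0, 0], 0], [[0, 0, 0], 0]], hand=1)

```text
time_s: 23.85
position: [411.4, -318.6, 39.0]
ee_rot: [[0.883, 0.469, -0.0], [0.469, -0.883, -0.0], [-0.0, 0.0, -1.0]]
contact_force: [-0.0, 0.2, -1.0]
gripper_width: 85.5
gripper_force: 0.0
```

Emit:
arm_command(series=[[[0, 0, -0.02], 0], [[0, 0, -0.06], 0], [[0, 0, -0.09], 0], [[0, 0, -0.09], 0], [[0, 0, -0.09], 0]])

```text
time_s: 24.35
position: [410.9, -318.3, 216.4]
ee_rot: [[0.884, 0.468, -0.0], [0.468, -0.884, -0.0], [-0.0, 0.0, -1.0]]
contact_force: [1.0, -0.3, 0.3]
gripper_width: 85.4
gripper_force: 0.0
```

Emit:
arm_command(series=[[[0, 0, -0.07], 0], [[0, 0, 0], 0], [[0, 0, 0], 0]])

```text
time_s: 24.65
position: [411.4, -318.4, 250.1]
ee_rot: [[0.883, 0.469, 0.002], [0.469, -0.883, -0.001], [0.001, 0.001, -1.0]]
contact_force: [-0.3, 0.3, -0.1]
gripper_width: 85.3
gripper_force: 0.0
```

```bash
python3 - <<'E'
from h import *
snap('wrist','w9'); print('box',rect(near('w9',44,54,(411,-318),75))); 
P=near('w9',8,13,(411,-318),95); print('rim',rect(P),len(P))
p,d,K,V=load('w9'); Q=band(cloud(d,K,V),44,54,(411,-318),75); n=np.linalg.svd(Q-Q.mean(0),full_matrices=False)[2][2]; print('normal',n.round(3),Q[:,2].mean())
go(632.5,243,250,-10.6)
E
```

```text
box (array([ 412.5, -317.6]), array([108.3,  58. ]), 28.0)
rim (array([ 412.5, -317.7]), array([137.7,  88.1]), 27.9) 1834
normal [-0.001 -0.    -1.   ] 49.62427991467119
at [ 411.  -317.8  248.8] psi -62.0 | shift [ 0.9171 -0.7831 -0.0013] | turn -0.5985 | rows>= 13 6
```

View pics/w9.png

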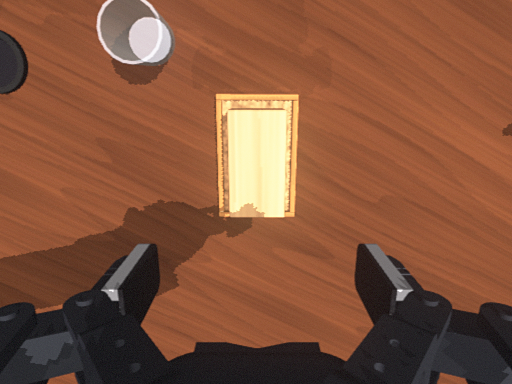

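The box lies flat and centred in the long tray at (257,160), and the glass is untouched. Next is the tin.

Emit:
arm_command(series=[[[0.0353, -0.0301, 0], 0], [[0.0705, -0.0602, 0], 0], [[0.0705, -0.0602, 0], 0], [[0.0705, -0.0602, 0], 0], [[0.0705, -0.0602, 0], 0]])

```text
time_s: 25.2
position: [487.5, -122.3, 247.5]
ee_rot: [[0.884, 0.468, -0.004], [0.468, -0.884, 0.001], [-0.003, -0.002, -1.0]]
contact_force: [0.3, -0.2, 0.3]
gripper_width: 85.2
gripper_force: 0.0
```

Emit:
arm_command(series=[[[0.0705, -0.0602, 0], 0], [[0.0705, -0.0602, 0], 0], [[0.0705, -0.0602, 0], 0], [[0.0705, -0.0602, 0], 0], [[0.0705, -0.0602, 0], 0]])

```text
time_s: 25.7
position: [572.6, 93.0, 247.1]
ee_rot: [[0.883, 0.469, -0.004], [0.469, -0.883, -0.001], [-0.004, -0.001, -1.0]]
contact_force: [1.0, -0.1, 0.5]
gripper_width: 85.8
gripper_force: 0.0
```

Emit:
arm_command(series=[[[0.0705, -0.0602, 0], 0], [[0.0705, -0.0602, 0], 0], [[0.0705, -0.0602, 0], 0], [[0.0353, -0.0301, 0], 0], [[0, 0, 0], -0.0855]])

```text
time_s: 26.2
position: [631.7, 248.2, 244.8]
ee_rot: [[0.81, 0.587, -0.005], [0.587, -0.81, 0.001], [-0.004, -0.004, -1.0]]
contact_force: [-0.4, -0.1, -0.5]
gripper_width: 85.1
gripper_force: 0.0
```

Emit:
arm_command(series=[[[0, 0, 0], -0.0855], [[0, 0, 0], -0.0855], [[0, 0, 0], -0.0855], [[0, 0, 0], -0.0855], [[0, 0, 0], -0.0855]])

```text
time_s: 26.7
position: [631.8, 241.6, 246.4]
ee_rot: [[0.304, 0.953, -0.005], [0.953, -0.304, -0.002], [-0.003, -0.004, -1.0]]
contact_force: [-0.1, 0.8, 0.0]
gripper_width: 85.3
gripper_force: 0.0
```

Emit:
arm_command(series=[[[0, 0, 0], -0.0855], [[0, 0, 0], 0], [[0, 0, 0], 0], [[0, 0, 0], 0]])

```text
time_s: 27.1
position: [632.5, 241.8, 248.0]
ee_rot: [[0.186, 0.983, -0.002], [0.983, -0.186, -0.001], [-0.001, -0.002, -1.0]]
contact_force: [0.2, 0.5, 0.6]
gripper_width: 85.6
gripper_force: 0.0
```

```bash
python3 - <<'E'
from h import *
snap('wrist','w10'); r=rect(near('w10',40,50,(632.5,243),55)); print('tin',r)
go(*r[0],34,-10.6)
E
```

```text
tin (array([632.3, 243.7]), array([62., 62.]), 78.8)
at [632.6 241.9 248.3] psi -10.7 | shift [ 0.0038 -0.0008  0.4287] | turn -0.0011 | rows>= 5 1
```

View pics/w10.png

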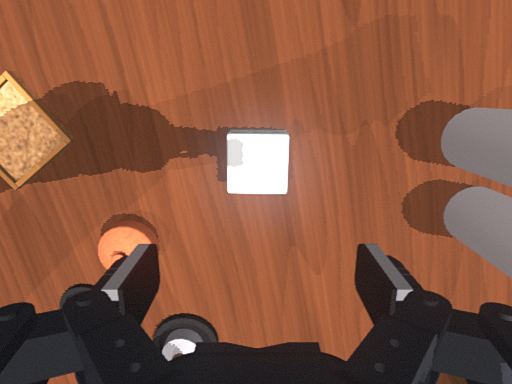

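The tin is at (258,161), square to the fingers with clear space around it. I'm going down for it.

Emit:
arm_command(series=[[[0.0035, -0.0008, 0.04], 0], [[0, 0, 0.09], 0], [[0, 0, 0.09], 0], [[0, 0, 0.09], 0], [[0, 0, 0.07], 0]])

```text
time_s: 27.65
position: [631.4, 243.7, 56.1]
ee_rot: [[0.185, 0.983, -0.003], [0.983, -0.185, -0.001], [-0.002, -0.003, -1.0]]
contact_force: [-0.0, -0.1, 0.1]
gripper_width: 85.3
gripper_force: 0.0
```

Emit:
arm_command(series=[[[0, 0, 0.035], 0], [[0, 0, 0.0115], 0], [[0, 0, 0], 0], [[0, 0, 0], 0]])

```text
time_s: 28.05
position: [634.4, 244.0, 38.0]
ee_rot: [[0.184, 0.983, 0.004], [0.983, -0.184, 0.001], [0.002, 0.004, -1.0]]
contact_force: [-0.0, -0.5, -0.1]
gripper_width: 85.4
gripper_force: 0.0
```

Emit:
arm_command(series=[[[0, 0, 0], 0], [[0, 0, 0], 0], [[0, 0, 0], 0], [[0, 0, 0], 0], [[0, 0, 0], 0]], hand=0)

```text
time_s: 28.55
position: [634.0, 244.1, 37.9]
ee_rot: [[0.184, 0.983, 0.003], [0.983, -0.184, 0.001], [0.002, 0.003, -1.0]]
contact_force: [-0.0, -0.8, 6.7]
gripper_width: 60.7
gripper_force: 68.1
```

Emit:
arm_command(series=[[[0, 0, 0], 0], [[0, 0, 0], 0]])

```text
time_s: 28.75
position: [634.1, 244.1, 37.9]
ee_rot: [[0.184, 0.983, 0.003], [0.983, -0.184, 0.001], [0.002, 0.003, -1.0]]
contact_force: [-0.5, -0.3, 7.0]
gripper_width: 61.1
gripper_force: 68.1
```

```bash
python3 -c "
from h import *
go(372.6,322.3,200,27.4)"
```

```text
at [634.1 244.1  37.9] psi -10.6 | shift [ 0.058  -0.5418 -0.3257] | turn -0.4423 | rows>= 7 5
```

Emit:
arm_command(series=[[[0, 0, -0.02], 0], [[0, 0, -0.06], 0], [[0, 0, -0.09], 0], [[0, 0, -0.09], 0], [[0, 0, -0.065], 0]])

```text
time_s: 29.25
position: [633.1, 243.6, 201.4]
ee_rot: [[0.184, 0.983, 0.002], [0.983, -0.184, 0.001], [0.001, 0.002, -1.0]]
contact_force: [1.1, 1.0, -1.7]
gripper_width: 60.6
gripper_force: 67.3
```

Emit:
arm_command(series=[[[0.0041, -0.0387, 0], 0], [[0.0083, -0.0774, 0], 0], [[0.0083, -0.0774, 0], 0], [[0.0083, -0.0774, 0], 0], [[0.0083, -0.0774, 0], 0]])

```text
time_s: 29.75
position: [462.7, 294.1, 198.1]
ee_rot: [[0.184, 0.983, -0.001], [0.983, -0.184, -0.0], [-0.001, -0.001, -1.0]]
contact_force: [-0.3, 0.5, -2.4]
gripper_width: 60.7
gripper_force: 67.2
```

Emit:
arm_command(series=[[[0.0083, -0.0774, 0], 0], [[0.0083, -0.0774, 0], 0], [[0.0041, -0.0387, 0], 0], [[0, 0, 0], -0.0885], [[0, 0, 0], -0.0885]])

```text
time_s: 30.25
position: [370.2, 322.4, 198.3]
ee_rot: [[-0.088, 0.996, -0.001], [0.996, 0.088, -0.001], [-0.001, -0.001, -1.0]]
contact_force: [0.0, -0.0, -2.2]
gripper_width: 60.5
gripper_force: 67.2
```

Emit:
arm_command(series=[[[0, 0, 0], -0.0885], [[0, 0, 0], -0.0885], [[0, 0, 0], -0.0885], [[0, 0, 0], 0], [[0, 0, 0], 0]])

```text
time_s: 30.75
position: [371.6, 321.7, 198.3]
ee_rot: [[-0.458, 0.889, -0.001], [0.889, 0.458, -0.0], [-0.0, -0.001, -1.0]]
contact_force: [0.3, -0.0, -2.2]
gripper_width: 60.6
gripper_force: 67.2
```

```bash
python3 - <<'E'
from h import *
snap('wrist','w11'); go(372.6,322.3,200,27.4)
E
```

```text
at [371.7 321.9 198.2] psi 27.3 | shift [-0.0001  0.0021 -0.0035] | turn -0.0015 | rows>= 1 1
```

View pics/w11.png

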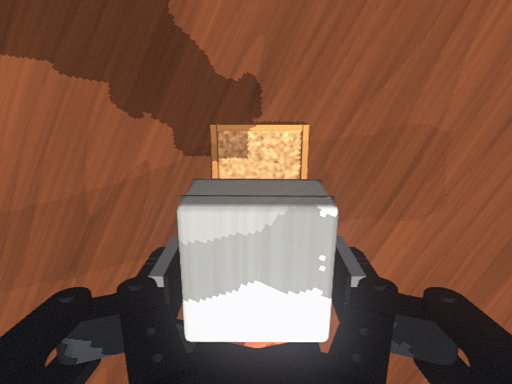

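The tin hangs parallel over the square tray, whose far rim runs from (211,124) to (309,124). The tin's top edge is at row 203, between columns 178 and 337.

```bash
python3 - <<'E'
from h import *
p,d,K,V=load('w11'); s=manip.get_state(); R=np.array(s['ee_rot']); t=np.array(s['position'])
def tl(px,z): P=ray(px,K,V,z); return ((np.c_[P,[z]*len(P)]-t)@R)[:,:2].round(1)
print('tray (x 46, y -46/46)',tl([[211,124],[309,124]],10)); print('tin (x31)',tl([[178,203],[337,203],[184,341],[330,341]],205.4))
E
```

```text
tray (x 46, y -46/46) [[ 43.2 -42.9]
 [ 43.3  48. ]]
tin (x31) [[ 31.1 -29.4]
 [ 31.2  29.7]
 [-30.4 -30.9]
 [-30.3  30.9]]
```

Emit:
arm_command(series=[[[-0.003, 0.0036, 0.06], 0], [[0, 0, 0.09], 0], [[0, 0, 0.09], 0], [[0, 0, 0.05], 0], [[0, 0, 0.012], 0]])

```text
time_s: 31.3
position: [372.6, 320.4, 44.6]
ee_rot: [[-0.459, 0.888, -0.004], [0.888, 0.459, -0.004], [-0.002, -0.006, -1.0]]
contact_force: [-0.8, -0.1, -2.4]
gripper_width: 60.6
gripper_force: 67.0
```

Emit:
arm_command(series=[[[0, 0, 0.003], 0], [[0, 0, 0.002], 0], [[0, 0, 0.001], 0], [[0, 0, 0.001], 0], [[0, 0, 0], 0]])

```text
time_s: 31.8
position: [374.4, 322.0, 44.6]
ee_rot: [[-0.46, 0.888, 0.001], [0.888, 0.46, 0.001], [0.0, 0.002, -1.0]]
contact_force: [-0.1, -0.7, -2.6]
gripper_width: 61.0
gripper_force: 67.0
```

Emit:
arm_command(series=[[[0, 0, 0.001], 0], [[0, 0, 0.001], 0], [[0, 0, 0], 0], [[0, 0, 0], 0]])

```text
time_s: 32.2
position: [374.1, 321.6, 42.7]
ee_rot: [[-0.46, 0.888, -0.0], [0.888, 0.46, -0.0], [-0.0, -0.0, -1.0]]
contact_force: [0.7, 0.5, -3.2]
gripper_width: 60.9
gripper_force: 67.0
```

Emit:
arm_command(series=[[[0, 0, 0.001], 0], [[0, 0, 0.001], 0], [[0, 0, 0], 0], [[0, 0, 0], 0]])

```text
time_s: 32.6
position: [374.1, 321.6, 41.9]
ee_rot: [[-0.46, 0.888, 0.0], [0.888, 0.46, 0.0], [0.0, 0.0, -1.0]]
contact_force: [-0.8, -0.8, -0.4]
gripper_width: 60.8
gripper_force: 67.4
```

Emit:
arm_command(series=[[[0, 0, 0.001], 0], [[0, 0, 0], 0], [[0, 0, 0], 0]])

```text
time_s: 32.9
position: [374.1, 321.6, 41.8]
ee_rot: [[-0.46, 0.888, 0.0], [0.888, 0.46, 0.0], [0.0, 0.0, -1.0]]
contact_force: [-2.2, -1.4, 5.5]
gripper_width: 61.0
gripper_force: 68.0
```

Emit:
arm_command(series=[[[0, 0, 0], 0], [[0, 0, 0], 0], [[0, 0, 0], 0], [[0, 0, 0], 0], [[0, 0, 0], 0]], hand=1)

```text
time_s: 33.4
position: [374.1, 321.7, 41.2]
ee_rot: [[-0.461, 0.888, -0.0], [0.888, 0.461, -0.0], [-0.0, -0.0, -1.0]]
contact_force: [0.4, 0.5, 0.3]
gripper_width: 85.7
gripper_force: 0.0
```

Emit:
arm_command(series=[[[0, 0, -0.02], 0], [[0, 0, -0.06], 0], [[0, 0, -0.09], 0], [[0, 0, -0.09], 0], [[0, 0, -0.09], 0]])

```text
time_s: 33.9
position: [373.8, 321.2, 218.7]
ee_rot: [[-0.46, 0.888, 0.0], [0.888, 0.46, 0.0], [0.0, 0.0, -1.0]]
contact_force: [0.7, 0.5, -0.9]
gripper_width: 85.3
gripper_force: 0.0
```

Emit:
arm_command(series=[[[0, 0, -0.07], 0], [[0, 0, 0], 0], [[0, 0, 0], 0]])

```text
time_s: 34.2
position: [374.0, 321.6, 252.4]
ee_rot: [[-0.461, 0.888, 0.001], [0.888, 0.461, 0.002], [0.001, 0.002, -1.0]]
contact_force: [0.2, -0.3, -0.6]
gripper_width: 85.3
gripper_force: 0.0
```

```bash
python3 - <<'E'
from h import *
snap('wrist','w12'); print('tin',rect(near('w12',44,54,(373,322),60)),'rim',rect(near('w12',8,13,(373,322),75)))
p,d,K,V=load('w12'); Q=band(cloud(d,K,V),44,54,(373,322),60); print('normal',np.linalg.svd(Q-Q.mean(0),full_matrices=False)[2][2].round(3))
for n in('top','scene'):
    snap(n,n+'9'); f=n+'9'
    print(n,'cup',cv2.minEnclosingCircle(near(f,50,64,(625,-243),45)),'tamper',cv2.minEnclosingCircle(near(f,70,95,(492,14),40)),'glass',rect(near(f,20,80,(470,-164),50)),'bowl',rect(near(f,20,80,(470,170),50)))
a=cv2.imread('pics/w12.png'); b=cv2.imread('pics/scene9.png'); cv2.imwrite('pics/c12.png',cv2.resize(np.vstack([a,b]),(400,600)))
E
```

```text
tin (array([373.8, 320.7]), array([62.3, 62.1]), -63.1) rim (array([374.2, 320. ]), array([92.2, 91.7]), 27.4)
normal [-0.001  0.005  1.   ]
top cup ((624.9163818359375, -240.6804656982422), 26.85834312438965) tamper ((489.73046875, 16.386985778808594), 16.544824600219727) glass (array([ 469.5, -162.8]), array([54.6, 53. ]), -44.1) bowl (array([468.4, 173. ]), array([64.8, 61.5]), -88.4)
scene cup ((625.9436645507812, -245.05258178710938), 26.81397819519043) tamper ((492.2236328125, 11.96119499206543), 16.402141571044922) glass (array([ 470.6, -166.5]), array([54.7, 53.9]), 55.7) bowl (array([471. , 167.6]), array([62.2, 62.2]), -0.7)
```

View pics/c12.png

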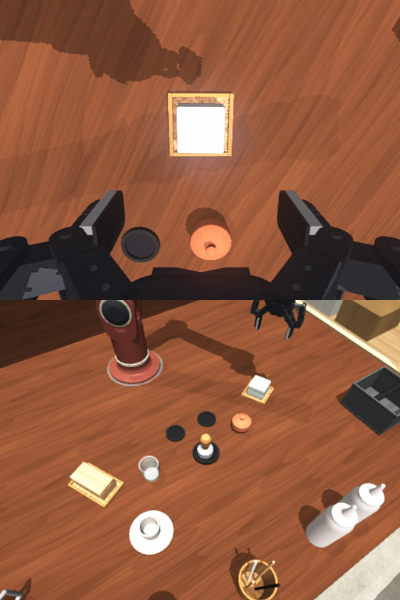

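The tin is flat and centred in its tray at (200,128). The scene view shows the box, cup and tamper all in place, and the glass and sugar bowl unmoved. I'm handing the job in.

```bash
python3 -c "
from workcell import manip
print(manip.finish_job())"
```

```text
the job is handed in; nothing more can be done
None
```

The job is handed in at about 34 s: the cup is on the saucer, the tamper in the large seat, and the filter box and tin flat in their trays, with the glass and sugar bowl where they were.

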